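Hold the inking unit's guard open

TASK

I need both hands at the rollers of the bench inking unit. Turn the red wing knob of the guard latch a quarter turn anticlockwise until it clicks over to its open stop, then lift the guard by its black handle to 60 degrees and finish still holding the handle there, since the guard springs shut by itself. Do not let the guard drop on the way, and leave the ink tins, the bottle and the ink knife where they are.

Things in the scene. Friction and masses are not known exactly. Their poses are not given: they have to be found in the camera images.
- inker: Bench inking unit, fixed: green side frames 130 mm high, 310 mm wide (y), 290 deep (x), grey motor box on its right (-y). Origin: middle of its underside. x points to its back (hinge side), z up. In this frame (mm): hinge axis x 90, z 115; latch axis x -105, y 95; handle bar, guard shut, x -125, y 0, z 145. Shut guard's top: z 121; nothing near the front tops the latch wing (z 162).
- guard (a joint): Guard angle about its rear hinge: 0 = shut, level over the rollers; grows as its front edge rises; 1.047 = 60 degrees; stop at 1.4. Light grey hood 170 x 250 mm with clear window, 0.4 to 0.7 kg. Weight and a light spring (0.15 N m shut to 0.36 N m fully open) shut it from any angle; 3 to 6 N up at the handle lifts it. It cannot rise while the latch tongue lies over its front edge.
- guard_hinge (a point): Middle of the guard's hinge axis at the back of the unit, 115 mm above the bench. The axis runs along the unit's y. The point turns with the guard: its z axis is upright when shut and leans to the unit's back as the guard opens.
- guard_handle (a point): Black bow handle at the guard's front: round bar 12 mm thick, 100 mm long along the unit's y. Origin: middle of the bar. Shut, it lies 215 mm in front of the hinge axis and 30 mm above it, 24 mm above the guard's top, 45 mm before its edge. At 60 degrees: 81 mm in front of the hinge axis, 201 mm above. The bar can turn between the pads, so the gripper may point down all the way.
- latch (a joint): Angle of the latch about its upright axis, on a post at the left (+y) of the unit's front rail: 0 = locked, brass tongue pointing back over the guard's edge; grows anticlockwise seen from above; 1.571 = open stop, tongue pointing left. A sprung detent holds both ends: about 0.1 N m pushes it past its middle (0.79), then it snaps on to the open stop by itself when let go.
- latch_grip (a point): Grip point on the latch's red wing knob, on its axis, 10 mm under the wing's top, 151 mm above the bench. The wing is a bar 42 mm long, 12 thick, 26 high, lying along the tongue: the point's x axis runs along it (to the unit's back when locked), so the fingers close along the point's y. The brass tongue (58 x 18 x 5 mm) lies 24 mm below the point.
- tin_blue: Ink tin, 102 mm across and 77 mm high, blue lid disc, 0.9 kg, standing loose. Origin: centre of its underside. Bystander.
- tin_red: The same tin with a red lid disc. Bystander.
- wash_bottle: Yellow bottle of roller wash, 64 mm across and 170 mm high, red cap. Origin: centre of its underside. Bystander, to the left of the unit.
- ink_knife: Ink knife 220 mm long with a wooden handle, lying on a pale slab (22 mm high) to the right of the unit. Origin: under its middle. Bystander.

How it is judged (in metres and radians):
On the way, in this order (a step that is already met when the one before it is completed fails the run):
1. the latch has clicked over to its open stop, the guard still shut (value of joint latch above 1.4 rad and value of joint guard below 0.05 rad), for 0.2 s.
2. the guard is being lifted by its handle (value of joint guard above 0.4 rad and contact force between any of guard_c4, guard_c3, guard_c5 and the fingers above 1 N), for 0.2 s.
At the end, for the whole second after the job is handed in: The fingers hold the guard by its handle (more than 1 N between them), still, at 60 degrees give or take 5 (0.96 to 1.134 rad); the latch is at its open stop (above 1.4 rad); tins, bottle and knife are within 20 mm of where they were (value of joint guard between 0.96 and 1.134 rad and velocity of joint guard between -0.1 and 0.1 rad/s and contact force between any of guard_c4, guard_c3, guard_c5 and the fingers above 1 N and value of joint latch above 1.4 rad and distance of each of tin_blue, tin_red, wash_bottle, ink_knife from where it was at the start of the episode below 0.02 m); the arm keeps its last pose, push and grip.
It fails at once if the guard is let drop: it swings shut faster than 1.5 rad/s (velocity of joint guard below -1.5 rad/s).
It fails at once if an ink tin, the bottle or the ink knife is pushed more than 20 mm (distance of any of tin_blue, tin_red, wash_bottle, ink_knife from where it was at the start of the episode above 0.02 m).
It also fails if it takes over 51 s, if anything falls off the work surface, if the arm or the gripper's body presses on something with over 40 N, if the wrist force passes 120 N, or if a joint passes its speed limit or range.

ROBOT

A 6-joint arm with a two-finger parallel gripper is mounted at the origin on the work surface. World frame = base frame: x ahead of the robot, y to its left, z up, the work surface at z = 0. Lengths are in m, angles in degrees, forces in N, time in s.
With the tool pointing down it reaches from about 0.3 to 0.75 m from the base axis. Payload 8.5 kg.
Tool frame: the origin (TCP) lies at the very end of the fingers, on their centre line; the grasp point (between the pads) lies 19 mm behind it (env.hold_point_z is the distance from the TCP to the grasp point, in m); z points along the fingers, y is the line along which they close (so a half turn about z gives the same grasp; the last joint's range is limited). The gripper opens to 85 mm and grips with 20 to 120 N. Pads are 22 mm wide; open, the fingers measure 114 mm over their backs; the gripper's body (76 mm by 85 mm) begins 54 mm behind the grasp point. The pads swing forward as they close: fully open they stand 13 mm farther back than shut.
Start: joints at [-80.059, 21.807, 74.336, -0, 83.858, -12.336], TCP at [0.208, -0.509, 0.231] pointing down, gripper open.
Joint ranges: [-178.18, 178.18], [-50.72, 133.34], [12.68, 142.11], [-81.47, 261.47], [9.98, 163.14], [-165.26, 165.26]. Speed limits (degrees/s): [136.94, 136.94, 180, 180, 180, 180].

INTERFACE

Orientations are given as a 3x3 rotation matrix whose columns are the frame's x, y, z axes.
In Python, from rig import env, optics gives the robot as it stands.
- The arm moves only by the shell command python3 -m jog 'ROWS' [OPENING] [FORCE]. ROWS is JSON, a list of rows, each an object with "linear": the shift along the tool's x, y, z in units of 40 mm (1.0 is 40 mm), a list of three; "roll": the turn about the tool's z in units of 5 degrees (1.0 is 5 degrees). A call has 1 to 12 rows; each row shifts and turns the commanded pose from where the row before left it, along the tool's axes as they then stand; what a row does not reach is not made up. A row lasts 1/12 s, in which the tool goes at most 41.7 mm and 7.16 degrees, less where a joint would pass 70% of its speed; a pose out of reach is approached as far as the arm can. A call is refused whole if a number of a shift passes 1 or a number of a turn 1, either way. A call with a gripper value outside its range is refused whole. OPENING is the opening, from -1 (shut) to 1 (fully open), set as the call begins (- or left out, the last holds). The fingers move at their own pace and stop on an object; FORCE is the grip in N (left out, the last holds). Time passes only in rows, so rows that do not move let the fingers close. It gives the time, the measured TCP pose, the force, the opening and the grip force at its end, in the units of the state.
- env.observe(): the state, without advancing time (a new reading comes with each control period).
- optics.get_image(name): name is "scene" or "side" or "wrist"; returns the picture (480x640x3 uint8, red, green, blue); there is no depth.
- optics.calibration(name): a dict with "fov_y" (degrees; the focal length in pixels is half the picture's height over the tangent of half this angle, whatever the lens; pixels are square), "cx", "cy" (the principal point, pixels), "T" (4x4, takes a point from camera to world coordinates). Camera axes: x right, y down, z forward; pixel columns grow to the right and rows downward; lengths in m; the calibration is good to about 2 mm. A picture is of the moment at which its call begins: read the wrist's pose just before it. calibration takes no time and is no camera call; for the wrist camera it gives the pose at the moment of the call.
- env.close_job(): hands the job in; it is judged then, once.
The state is a dict: "time_s": time; "q": joint angles; "qvel": joint speeds; "joint_efforts": joint torques, N m; "position": TCP position; "tool_rot": TCP orientation; "ft_force": force on the tool from outside, world axes, zero at the start; "wrist_torque": the same for the moment, N m; "grip_width": finger opening in m; "gripper_force": force on a finger pad.
Only numpy, scipy, OpenCV 4.12 (cv2) and the standard library are available. Lean on these libraries where they do the work, as an engineer would, in place of code of your own. Each camera call takes 0.05 s, during which the arm holds its last target. There are 200 camera calls.

## Working session

There is one attempt and no reset: what is moved stays moved. The work goes in short steps, Python scripts to look and compute and a shell command to move; the robot and the scene stay as the last step left them, time stands still between calls to the robot, and variables do not carry over. Pictures are saved under pics/ and viewed, at most 10 in all, crops included, and the job is handed in when it is done.

```bash
mkdir -p pics; ls; python3 - <<'E'
from rig import env, optics
import cv2, numpy as np
for n in ("scene","side"):
    cv2.imwrite(f"pics/{n}0.png", optics.get_image(n)[:,:,::-1])
    c=optics.calibration(n); print(n,c["fov_y"],c["cx"],c["cy"],np.round(c["T"],3).tolist(), [k for k in c])
s=env.observe(); print(s)
E
```

```text
pics
scene 53.16968783890653 319.6543694796355 237.95689045399894 [[-0.581, 0.485, -0.654, 1.192], [0.814, 0.356, -0.459, 0.459], [0.01, -0.799, -0.602, 0.648], [0.0, 0.0, 0.0, 1.0]] ['fov_y', 'cx', 'cy', 'T']
side 53.73757892307546 323.2523545311767 237.25631948794737 [[-0.933, -0.222, 0.284, 0.248], [-0.36, 0.609, -0.706, 0.841], [-0.017, -0.761, -0.648, 0.846], [0.0, 0.0, 0.0, 1.0]] ['fov_y', 'cx', 'cy', 'T']
{'time_s': 0.1, 'q': array([-8.00598365e+01,  2.18353683e+01,  7.43802424e+01,  4.07582953e-03,
        8.38558923e+01, -1.23362403e+01]), 'qvel': array([ 0.05159909, -0.13957285, -0.0196988 ,  0.05931995,  0.01870366,
        0.0887389 ]), 'joint_efforts': array([ 3.93777707e-03, -4.49226022e+01, -2.31654382e+01, -2.15653981e-04,
        3.65196465e-03,  4.96442482e-06]), 'position': array([ 0.20845671, -0.5086865 ,  0.23079101]), 'tool_rot': array([[ 9.25368839e-01,  3.79067923e-01, -1.45756212e-04],
       [ 3.79067803e-01, -9.25368067e-01,  1.24143620e-03],
       [ 3.35710499e-04, -1.20403786e-03, -9.99999219e-01]]), 'ft_force': array([0.42005357, 0.40721098, 0.15418566]), 'wrist_torque': array([ 0.00800551, -0.02005778,  0.03601105]), 'gripper_force': 0.0, 'grip_width': 0.08540396012544368}
```

View pics/scene0.png

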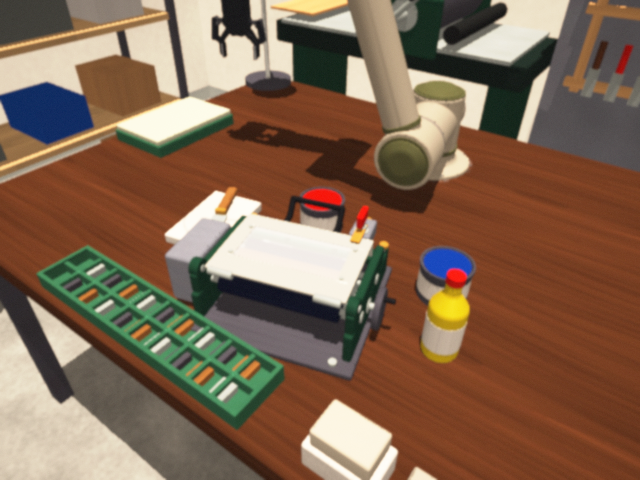

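View pics/side0.png

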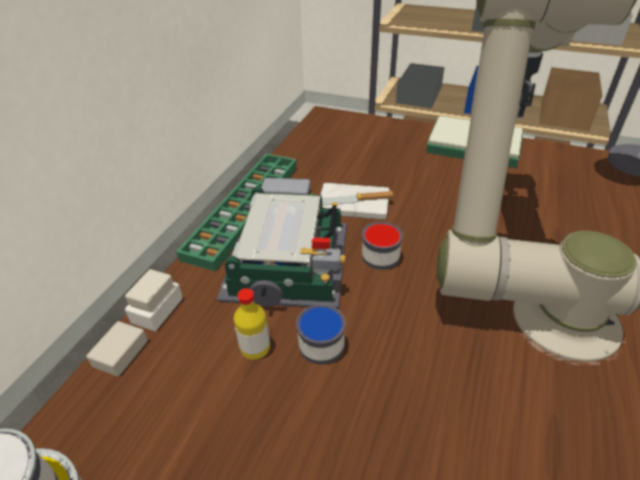

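The scene picture shows the red wing at (362,216), the handle bar from about (290,198) to (343,208), the red tin just in front of the unit, and the blue tin and bottle on its left. The side picture shows the wing at (321,243) and the handle near (335,215). I'll zoom in on both.

```bash
cat > h.py <<'E'
import numpy as np, cv2
from rig import env, optics
def P(c):
    f=240/np.tan(np.radians(c["fov_y"]/2)); K=np.array([[f,0,c["cx"]],[0,f,c["cy"]],[0,0,1]])
    return K@np.linalg.inv(c["T"])[:3]
def tri(c1,p1,c2,p2):
    X=cv2.triangulatePoints(P(c1),P(c2),np.array(p1,float).reshape(2,1),np.array(p2,float).reshape(2,1))
    X=(X[:3]/X[3]).ravel(); return X,[np.round(proj(c,X)-p,1) for c,p in((c1,p1),(c2,p2))]
def proj(c,X):
    v=P(c)@np.append(X,1); return v[:2]/v[2]
def at_z(c,p,z):
    M=P(c); o=c["T"][:3,3]; d=c["T"][:3,:3]@np.linalg.inv((M@c["T"])[:,:3] if 0 else (M[:, :3]@c["T"][:3,:3]))@np.array([p[0],p[1],1.])
    return o+d*(z-o[2])/d[2]
E
python3 - <<'E'
from h import *
a=cv2.imread("pics/scene0.png")[180:310,260:400]; b=cv2.imread("pics/side0.png")[175:315,215:355]
cv2.imwrite("pics/crop0.png",np.hstack([cv2.resize(a,(400,400*130//140)),cv2.resize(b,(400,400))[:371]]))
for n in("scene","side"):
    im=cv2.imread(f"pics/{n}0.png"); h=cv2.cvtColor(im,cv2.COLOR_BGR2HSV)
    for nm,lo,hi in(("red",(0,200,120),(4,255,255)),("blue",(108,180,100),(125,255,255))):
        m=cv2.inRange(h,lo,hi)
        k,_,st,ce=cv2.connectedComponentsWithStats(m)
        print(n,nm,[(st[i].tolist(),ce[i].round(1).tolist()) for i in range(1,k) if st[i,4]>60])
E
```

```text
scene red [([617, 46, 15, 27, 166], [623.9, 58.9]), ([304, 189, 37, 16, 393], [323.7, 196.2]), ([306, 204, 22, 6, 67], [316.0, 206.8]), ([357, 206, 12, 23, 162], [362.1, 215.5]), ([446, 271, 20, 16, 252], [455.8, 278.7])]
scene blue [([46, 88, 19, 18, 81], [54.9, 98.0]), ([58, 88, 25, 16, 92], [69.3, 95.5]), ([28, 124, 20, 18, 108], [38.0, 132.4]), ([424, 250, 47, 28, 841], [445.4, 261.5])]
side red [([366, 225, 33, 21, 536], [382.0, 234.9]), ([313, 238, 16, 10, 142], [320.8, 242.7]), ([238, 289, 15, 14, 168], [245.4, 295.6])]
side blue [([466, 80, 8, 32, 102], [469.5, 97.4]), ([301, 308, 40, 32, 1001], [320.4, 323.6])]
```

View pics/crop0.png

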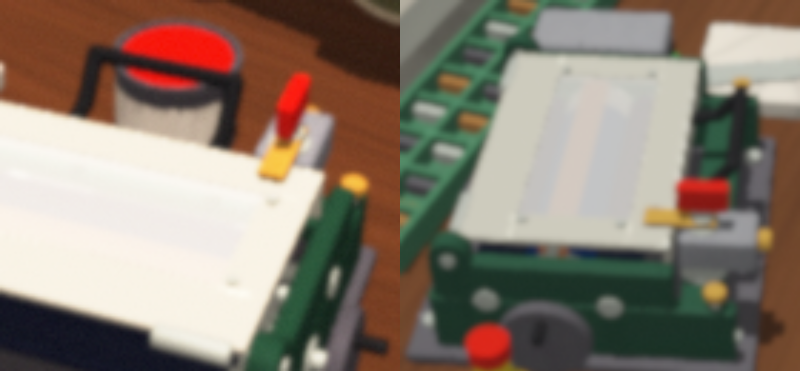

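The crops show the bar running in scene from (293,197.5) to (343,208), and in side from (334.5,206) to about (333.5,232.5). The tongue points back over the guard. Triangulating.

```bash
python3 - <<'E'
from h import *
a,b=optics.calibration("scene"),optics.calibration("side")
for n,p,q in(("wing",(362.1,215.5),(320.8,242.7)),("barR",(293.2,197.5),(334.5,206)),("barL",(343,208),(333.5,232.5)),
 ("tinb",(447,262),(320.9,324)),("cap",(455.8,278.7),(245.4,295.6)),("tinr",(323,201),(382,235)),
 ("tongueTip",(260+272/2.857,180+172/2.857),(215+250/2.857,175+216/2.857)),
 ("guardFL",(260+322/2.857,180+173/2.857),(215+266/2.857,175+241/2.857))):
    X,e=tri(a,p,b,q); print(n,X.round(4),*e)
E
```

```text
wing [0.551  0.1036 0.1516] [-0. -0.] [-0.  0.]
barR [ 0.5714 -0.0411  0.1468] [-0.1 -0.1] [-0.   0.1]
barL [0.5396 0.0538 0.1438] [-0.3 -0.6] [-0.2  0.6]
tinb [0.491  0.2587 0.0751] [0.4 0.6] [ 0.3 -0.6]
cap [0.6266 0.3144 0.1638] [-0.4 -0.7] [-0.3  0.5]
tinr [ 0.4504 -0.0553  0.0737] [-0.6 -1.1] [-0.4  1. ]
tongueTip [0.5916 0.1157 0.1252] [-0.1 -0.1] [-0.1  0.1]
guardFL [0.5694 0.1383 0.1228] [-0.6 -1. ] [-0.4  0.8]
```

```bash
R='{"linear":[0.53,-0.41,-0.08],"roll":0}'; 
python3 -m jog '[{"linear":[0.53,-0.41,-0.1],"roll":0},{"linear":[0.53,-0.41,-0.1],"roll":0},{"linear":[0.53,-0.41,-0.1],"roll":0},{"linear":[0.53,-0.41,-0.1],"roll":0},{"linear":[0.53,-0.41,-0.1],"roll":0},{"linear":[0.53,-0.41,-0.1],"roll":0},{"linear":[0.53,-0.41,-0.1],"roll":0},{"linear":[0.53,-0.41,-0.1],"roll":0},{"linear":[0.53,-0.41,-0.1],"roll":0},{"linear":[0.53,-0.41,-0.1],"roll":0},{"linear":[0.53,-0.41,-0.1],"roll":0},{"linear":[0.53,-0.41,-0.1],"roll":0}]'
python3 -m jog '[{"linear":[0.53,-0.41,0],"roll":0},{"linear":[0.53,-0.41,0],"roll":0},{"linear":[0.53,-0.41,0],"roll":0},{"linear":[0.53,-0.41,0],"roll":0},{"linear":[0.53,-0.41,0],"roll":0},{"linear":[0.53,-0.41,0],"roll":0},{"linear":[0.53,-0.41,0],"roll":0},{"linear":[0.53,-0.41,0],"roll":0},{"linear":[0.53,-0.41,0],"roll":0},{"linear":[0.53,-0.41,0],"roll":0},{"linear":[0.53,-0.41,0],"roll":0.6},{"linear":[0.53,-0.41,0],"roll":0.6}]'
python3 - <<'E'
from h import *
c=optics.calibration("wrist"); cv2.imwrite("pics/w1.png",optics.get_image("wrist")[:,:,::-1]); np.save("w1.npy",c["T"])
print(c["fov_y"],c["cx"],c["cy"],c["T"].round(3).tolist())
for n,X in dict(wing=[.551,.1036,.1516],R=[.5714,-.0411,.145],L=[.5396,.0538,.145]).items(): print(n,proj(c,np.array(X)))
E
```

```text
time_s: 1.1
position: [0.3696, -0.2291, 0.2793]
tool_rot: [[0.925, 0.379, -0.0], [0.379, -0.925, 0.0], [-0.0, -0.0, -1.0]]
ft_force: [0.9, -0.4, -0.8]
grip_width: 0.0855
gripper_force: 0.0
time_s: 2.1
position: [0.5315, 0.0489, 0.279]
tool_rot: [[0.961, 0.278, -0.001], [0.278, -0.961, 0.0], [-0.001, -0.0, -1.0]]
ft_force: [0.2, -0.4, -0.1]
grip_width: 0.0854
gripper_force: 0.0
60.29846803728769 322.8160921177919 242.51614452156917 [[0.277, -0.927, -0.254, 0.596], [-0.961, -0.267, -0.073, 0.068], [-0.0, 0.264, -0.964, 0.421], [0.0, 0.0, 0.0, 1.0]]
wing [251.47436284 182.33550562]
R [467.51569743 211.42968864]
L [320.2805526  217.55518876]
```

View pics/w1.png

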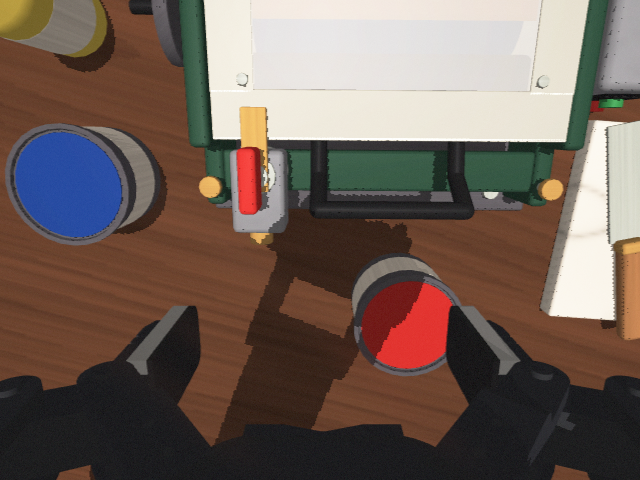

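The wrist picture shows the wing's top at about (249,181), tongue end at (254,108), the bar from (314,210) to (471,210), both bystander tins clear. The triangulated wing projects within 2 px. Fitting the unit's pose from all views.

```bash
python3 - <<'E'
from h import *
from scipy.optimize import least_squares
a,b,w=[optics.calibration(n) for n in("scene","side","wrist")]
obs=[(w,(249,181),(-105,95,155)),(w,(317,210.5),(-125,47,145)),(w,(468,211),(-125,-47,145)),
(a,(362.1,215.5),(-105,95,148)),(b,(320.8,242.7),(-105,95,148)),
(a,(293.2,197.5),(-125,-47,145)),(a,(343,208),(-125,47,145)),(b,(334.5,206),(-125,-47,145)),
(b,(333.5,232.5),(-125,47,145))]
def W(t,p):
    p=np.array(p)/1e3; c,s=np.cos(t[2]),np.sin(t[2]); return np.array([t[0]+c*p[0]-s*p[1],t[1]+s*p[0]+c*p[1],t[3]+p[2]])
f=lambda t:np.concatenate([proj(c,W(t,P_))-q for c,q,P_ in obs])
r=least_squares(f,[.66,.04,.28,0],loss="soft_l1"); t=r.x
print(t, np.degrees(t[2])); print(f(t).reshape(-1,2).round(1).tolist())
for n,p in dict(latch=(-105,95,151),bar=(-125,0,145),bar60=(9,0,316)).items(): print(n,W(t,p).round(4))
np.save("fit.npy",t)
print(tri(w,(249,181),b,(320.8,242.7)), tri(w,(317,210.5),a,(343,208)),tri(w,(468,211),a,(293.2,197.5)))
print(env.observe()["q"].round(1))
E
```

```text
[0.68111775 0.04413816 0.27399925 0.00521373] 15.699000819719522
[[-0.0, 0.6], [8.0, -0.1], [-1.6, 0.2], [0.8, 0.7], [-2.0, 0.1], [1.7, -0.1], [-1.9, -1.2], [-1.7, 0.2], [-3.9, -1.9]]
latch [0.5543 0.1072 0.1562]
bar [0.5608 0.0103 0.1502]
bar60 [0.6898 0.0466 0.3212]
(array([0.55149528, 0.10714591, 0.15409217]), [array([0.7, 3.7]), array([-0.8,  0.1])]) (array([0.54674168, 0.05984865, 0.14859966]), [array([ 1.3, -0.5]), array([ 0.4, -0. ])]) (array([ 0.57428961, -0.03745969,  0.14907747]), [array([ 1.8, -0.2]), array([0.5, 0.2])])
[-7.2 18.7 71.3  0.1 90.1 66.7]
```

```bash
python3 -m jog '[{"linear":[0.23,-0.31,0],"roll":0},{"linear":[0.23,-0.31,0],"roll":0},{"linear":[0.23,-0.31,0],"roll":0},{"linear":[0.23,-0.31,0],"roll":0.08},{"linear":[0,0,0.4],"roll":0},{"linear":[0,0,0.4],"roll":0},{"linear":[0,0,0.4],"roll":0},{"linear":[0,0,0.4],"roll":0},{"linear":[0,0,0.4],"roll":0},{"linear":[0,0,0],"roll":0},{"linear":[0,0,0],"roll":0}]' -0.06 40
python3 - <<'E'
from h import *
c=optics.calibration("wrist"); cv2.imwrite("pics/w2.png",optics.get_image("wrist")[:,:,::-1])
s=env.observe();print(s["position"],s["q"].round(1),s["grip_width"])
p=s["position"]
for z in (.158,.139): print(proj(c,np.array([p[0],p[1],z])))
np.save("w2.npy",c["T"])
E
```

```text
time_s: 3.07
position: [0.5525, 0.1053, 0.199]
tool_rot: [[0.962, 0.274, -0.002], [0.274, -0.962, 0.0], [-0.002, -0.0, -1.0]]
ft_force: [0.1, -0.1, 1.1]
grip_width: 0.0404
gripper_force: 0.0
[0.55295724 0.10532441 0.19989624] [-1.3 24.5 75.4  0.  80.1 72.9] 0.04003289940759073
[324.71250845 276.29129825]
[324.56301262 263.58733344]
```

View pics/w2.png

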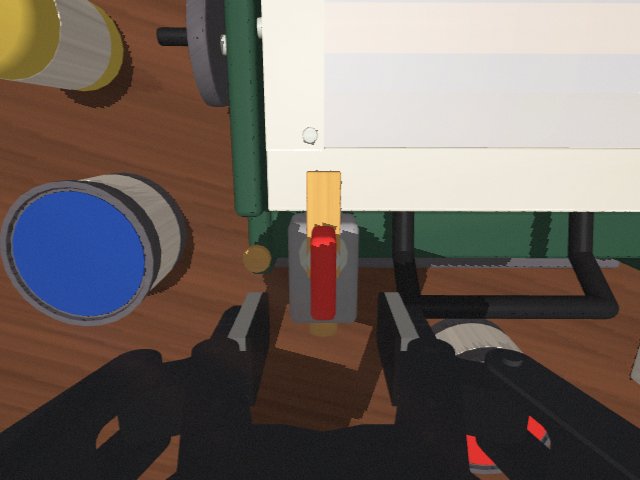

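The wing is centred at (324,275), where the projected grasp point (324.7,276) lies. I'll narrow the fingers, descend and close.

```bash
python3 -m jog '[{"linear":[0,0,0],"roll":0},{"linear":[0,0,0],"roll":0},{"linear":[0,0,0.3],"roll":0},{"linear":[0,0,0.3],"roll":0},{"linear":[0,0,0.3],"roll":0},{"linear":[0,0,0.3],"roll":0},{"linear":[0,0,0.3],"roll":0},{"linear":[0,0,0],"roll":0},{"linear":[0,0,0],"roll":0}]' -0.4 40
python3 -m jog '[{"linear":[0,0,0],"roll":0},{"linear":[0,0,0],"roll":0},{"linear":[0,0,0],"roll":0},{"linear":[0,0,0],"roll":0},{"linear":[0,0,0],"roll":0},{"linear":[0,0,0],"roll":0}]' -1 40
```

```text
time_s: 3.87
position: [0.5529, 0.1053, 0.1397]
tool_rot: [[0.962, 0.274, 0.0], [0.274, -0.962, -0.0], [0.0, 0.0, -1.0]]
ft_force: [0.3, 0.4, 0.9]
grip_width: 0.0257
gripper_force: 0.0
time_s: 4.37
position: [0.5532, 0.1055, 0.1405]
tool_rot: [[0.962, 0.274, 0.002], [0.274, -0.962, 0.0], [0.002, 0.0, -1.0]]
ft_force: [-1.2, 0.5, 5.8]
grip_width: 0.0109
gripper_force: 41.0
```

```bash
python3 -m jog '[{"linear":[0,0,0],"roll":-0.8},{"linear":[0,0,0],"roll":-0.8},{"linear":[0,0,0],"roll":-0.8},{"linear":[0,0,0],"roll":-0.8},{"linear":[0,0,0],"roll":-0.8},{"linear":[0,0,0],"roll":-0.8},{"linear":[0,0,0],"roll":-0.8},{"linear":[0,0,0],"roll":-0.8},{"linear":[0,0,0],"roll":-0.8},{"linear":[0,0,0],"roll":-0.8},{"linear":[0,0,0],"roll":0},{"linear":[0,0,0],"roll":0}]'
python3 -c "
from h import *
s=env.observe();print(s['wrist_torque'],s['ft_force'],s['q'].round(1))"
```

```text
time_s: 5.37
position: [0.5526, 0.1064, 0.1405]
tool_rot: [[0.56, 0.828, 0.001], [0.828, -0.56, 0.002], [0.002, -0.0, -1.0]]
ft_force: [-3.5, 3.4, 7.9]
grip_width: 0.0112
gripper_force: 41.3
[ 0.89113532  0.54616926 -0.00576636] [-3.53367999  3.35058136  7.86098331] [-1.2 27.6 80.6  0.1 71.7 32.8]
```

Turned 40°, low side forces. Completing the rest of the quarter turn.

```bash
python3 -m jog '[{"linear":[0,0,0],"roll":-0.8},{"linear":[0,0,0],"roll":-0.8},{"linear":[0,0,0],"roll":-0.8},{"linear":[0,0,0],"roll":-0.8},{"linear":[0,0,0],"roll":-0.8},{"linear":[0,0,0],"roll":-0.8},{"linear":[0,0,0],"roll":-0.8},{"linear":[0,0,0],"roll":-0.8},{"linear":[0,0,0],"roll":-0.8},{"linear":[0,0,0],"roll":-0.8},{"linear":[0,0,0],"roll":-0.8},{"linear":[0,0,0],"roll":-0.8}]'
python3 -m jog '[{"linear":[0,0,0],"roll":-0.4},{"linear":[0,0,0],"roll":0},{"linear":[0,0,0],"roll":0},{"linear":[0,0,0],"roll":0}]'
python3 -c "
from h import *
s=env.observe();print(s['wrist_torque'],s['ft_force'],s['q'].round(1))"
```

```text
time_s: 6.37
position: [0.5512, 0.1067, 0.1405]
tool_rot: [[-0.244, 0.97, -0.002], [0.97, 0.244, 0.002], [0.003, -0.002, -1.0]]
ft_force: [-9.8, 5.2, 11.6]
grip_width: 0.011
gripper_force: 41.9
time_s: 6.7
position: [0.5512, 0.1066, 0.1405]
tool_rot: [[-0.274, 0.962, -0.002], [0.962, 0.274, 0.002], [0.003, -0.002, -1.0]]
ft_force: [-9.1, 6.6, 11.7]
grip_width: 0.0112
gripper_force: 41.9
[ 0.97478692  1.66846309 -0.10907307] [-9.13847228  6.63911004 11.66822592] [ -1.2  27.6  80.7   0.1  71.8 -17.1]
```

```bash
python3 -m jog '[{"linear":[0,0,0],"roll":0},{"linear":[0,0,0],"roll":0},{"linear":[0,0,0],"roll":0},{"linear":[0,0,-0.4],"roll":0},{"linear":[0,0,-0.4],"roll":0},{"linear":[0,0,-0.4],"roll":0},{"linear":[0,0,-0.4],"roll":0},{"linear":[0,0,-0.4],"roll":0},{"linear":[0,0,0],"roll":0}]' -0.4 40
python3 -m jog '[{"linear":[-0.4,-0.07,0],"roll":0},{"linear":[-0.4,-0.07,0],"roll":0},{"linear":[-0.4,-0.07,0],"roll":0},{"linear":[-0.4,-0.07,0],"roll":0},{"linear":[-0.4,-0.07,0],"roll":0},{"linear":[-0.36,-0.08,0],"roll":0},{"linear":[0,0,0],"roll":0},{"linear":[0,0,0],"roll":0}]' -0.2 40
python3 - <<'E'
from h import *
c=optics.calibration("wrist"); cv2.imwrite("pics/w3.png",optics.get_image("wrist")[:,:,::-1])
s=env.observe();print(s["position"],s["q"].round(1),s["grip_width"],s["ft_force"])
p=s["position"]
for z in (.145,.126): print(proj(c,np.array([p[0],p[1],z])))
cv2.imwrite("pics/s3.png",cv2.resize(optics.get_image("side")[175:315,215:395,::-1],None,fx=4,fy=4))
E
```

```text
time_s: 7.45
position: [0.554, 0.1052, 0.2222]
tool_rot: [[-0.273, 0.962, 0.006], [0.962, 0.273, -0.0], [-0.002, 0.005, -1.0]]
ft_force: [-1.0, 0.6, -0.2]
grip_width: 0.0256
gripper_force: 0.0
time_s: 8.12
position: [0.5619, 0.0094, 0.2185]
tool_rot: [[-0.272, 0.962, -0.001], [0.962, 0.272, 0.0], [0.001, -0.001, -1.0]]
ft_force: [0.1, 0.5, -0.4]
grip_width: 0.034
gripper_force: 0.0
[0.56184494 0.0100577  0.21866284] [-11.   23.6  73.7   0.   82.8 -26.9] 0.03409855069514104 [ 0.37572526 -0.12874568  1.45695992]
[322.55150302 256.33027245]
[322.60712045 246.83061316]
```

View pics/w3.png

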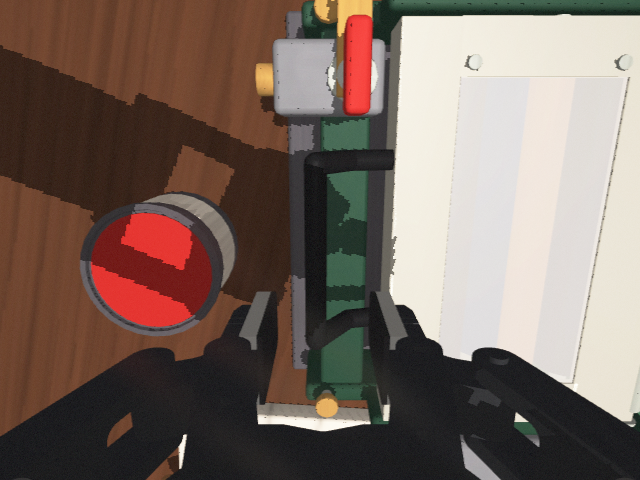

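View pics/s3.png

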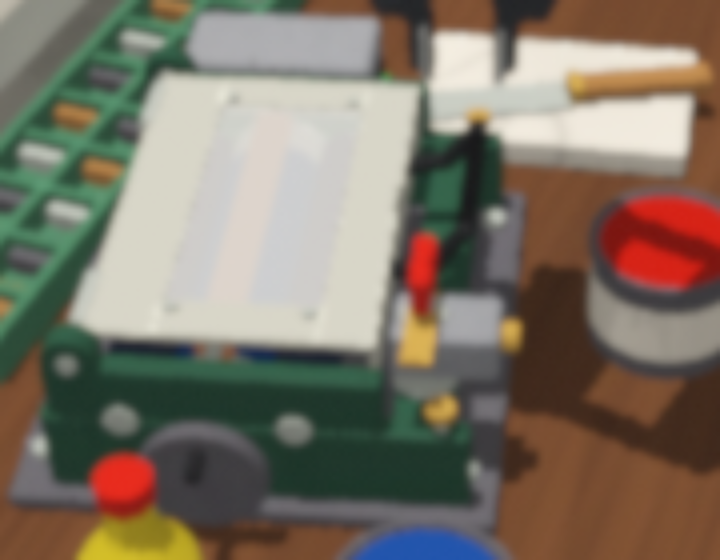

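The latch is open in both pictures, with the wing and tongue along the left and the guard shut. In the wrist view the bar is centred on column 316, against 322.6 for the gripper, so I shift about 3.5 mm toward -y, descend and close.

```bash
python3 -m jog '[{"linear":[0,-0.09,0.2],"roll":0},{"linear":[0,0,0.35],"roll":0},{"linear":[0,0,0.35],"roll":0},{"linear":[0,0,0.35],"roll":0},{"linear":[0,0,0.35],"roll":0},{"linear":[0,0,0.35],"roll":0},{"linear":[0,0,0.35],"roll":0},{"linear":[0,0,0],"roll":0},{"linear":[0,0,0],"roll":0}]' -0.2 50
python3 -m jog '[{"linear":[0,0,0],"roll":0},{"linear":[0,0,0],"roll":0},{"linear":[0,0,0],"roll":0},{"linear":[0,0,0],"roll":0},{"linear":[0,0,0],"roll":0},{"linear":[0,0,0],"roll":0},{"linear":[0,0,0],"roll":0}]' -1 50
python3 - <<'E'
from h import *
s=env.observe();p=s["position"];print(p,s["ft_force"])
import math
r=math.hypot(.215,.030);a0=math.atan2(.030,.215)
prev=(0,0)
for d in range(5,66,5):
    a=a0+math.radians(d); q=(.215-r*math.cos(a), r*math.sin(a)-.03)
    print(d,"y %.2f z %.2f"%((q[0]-prev[0])/.04,-(q[1]-prev[1])/.04),np.round(q,4)); prev=q
E
```

```text
time_s: 8.97
position: [0.558, 0.0094, 0.1268]
tool_rot: [[-0.274, 0.962, -0.002], [0.962, 0.274, 0.0], [0.001, -0.001, -1.0]]
ft_force: [0.2, -0.3, -0.1]
grip_width: 0.0343
gripper_force: 0.0
time_s: 9.55
position: [0.5578, 0.0087, 0.1283]
tool_rot: [[-0.274, 0.962, -0.001], [0.962, 0.274, -0.001], [-0.0, -0.001, -1.0]]
ft_force: [-4.9, -0.9, 4.6]
grip_width: 0.0101
gripper_force: 48.9
[0.55778663 0.00874277 0.12825784] [-4.9158179  -0.92796188  4.59133857]
5 y 0.09 z -0.47 [0.0034 0.0186]
10 y 0.13 z -0.46 [0.0085 0.0369]
15 y 0.17 z -0.44 [0.0151 0.0546]
20 y 0.20 z -0.43 [0.0232 0.0717]
25 y 0.24 z -0.41 [0.0328 0.0881]
30 y 0.27 z -0.39 [0.0438 0.1035]
35 y 0.31 z -0.36 [0.0561 0.1179]
40 y 0.34 z -0.33 [0.0696 0.1312]
45 y 0.37 z -0.30 [0.0842 0.1432]
50 y 0.39 z -0.27 [0.0998 0.154 ]
55 y 0.41 z -0.23 [0.1163 0.1633]
60 y 0.43 z -0.20 [0.1335 0.1712]
65 y 0.45 z -0.16 [0.1513 0.1775]
```

```bash
python3 -m jog '[{"linear":[0,0.04,-0.235],"roll":0},{"linear":[0,0.05,-0.235],"roll":0},{"linear":[0,0.06,-0.23],"roll":0},{"linear":[0,0.07,-0.23],"roll":0},{"linear":[0,0.08,-0.22],"roll":0},{"linear":[0,0.09,-0.22],"roll":0},{"linear":[0,0.1,-0.215],"roll":0},{"linear":[0,0.1,-0.215],"roll":0},{"linear":[0,0.12,-0.205],"roll":0},{"linear":[0,0.12,-0.205],"roll":0},{"linear":[0,0.13,-0.195],"roll":0},{"linear":[0,0.14,-0.195],"roll":0}]'
python3 - <<'E'
from h import *
s=env.observe();p=s["position"];d=p-np.array([.5578,.0087,.1283]);print(d@s["tool_rot"],s["ft_force"],s["ft_force"]@s["tool_rot"],s["q"].round(1))
E
```

```text
time_s: 10.55
position: [0.5986, 0.0202, 0.2327]
tool_rot: [[-0.273, 0.962, -0.006], [0.962, 0.273, -0.002], [-0.0, -0.006, -1.0]]
ft_force: [-13.3, -5.6, 4.4]
grip_width: 0.0096
gripper_force: 48.8
[-6.87718899e-05  4.18022435e-02 -1.04680086e-01] [-13.31694104  -5.57490837   4.43323781] [ -1.72947681 -14.35938809  -4.34637814] [ -9.3  26.9  65.7  -0.2  87.7 -25.1]
```

```bash
python3 -m jog '[{"linear":[0,0.12,-0.19],"roll":0},{"linear":[0,0.14,-0.18],"roll":0},{"linear":[0,0.15,-0.17],"roll":0},{"linear":[0,0.16,-0.165],"roll":0},{"linear":[0,0.18,-0.155],"roll":0},{"linear":[0,0.18,-0.15],"roll":0},{"linear":[0,0.19,-0.14],"roll":0},{"linear":[0,0.2,-0.135],"roll":0},{"linear":[0,0.2,-0.12],"roll":0},{"linear":[0,0.2,-0.115],"roll":0},{"linear":[0,0.16,-0.08],"roll":0},{"linear":[0,0,0],"roll":0}]'
python3 - <<'E'
from h import *
s=env.observe();p=s["position"];d=(p-np.array([.5578,.0087,.1283]))@s["tool_rot"];print(d,s["ft_force"]@s["tool_rot"],s["q"].round(1))
print(np.degrees(np.arctan2(.03-d[2],.215-d[1]))-np.degrees(np.arctan2(30,215)))
cv2.imwrite("pics/s4.png",cv2.resize(optics.get_image("side")[120:300,215:455,::-1],None,fx=3,fy=3))
E
```

```text
time_s: 11.55
position: [0.6729, 0.0411, 0.2985]
tool_rot: [[-0.273, 0.962, 0.001], [0.962, 0.273, -0.002], [-0.002, 0.001, -1.0]]
ft_force: [-8.6, -4.0, 8.5]
grip_width: 0.0098
gripper_force: 49.3
[-0.000578    0.11977894 -0.17012174] [-1.51137367 -9.31660633 -8.5205129 ] [-6.50e+00  3.38e+01  4.31e+01 -1.00e-01  1.03e+02 -2.24e+01]
56.61069070776938
```

View pics/s4.png

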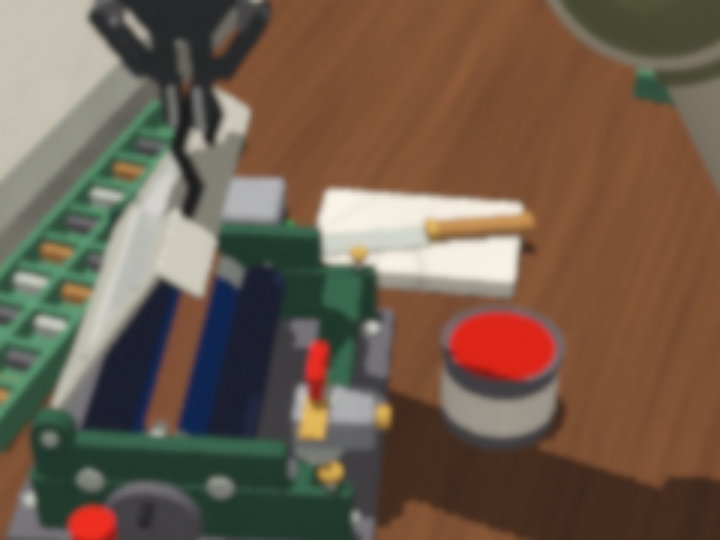

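The side picture shows the guard up with the handle in the fingers and the latch still open. From the chord it is at about 57°, so I add the last 3°.

```bash
python3 -m jog '[{"linear":[0,0.09,-0.03],"roll":0},{"linear":[0,0.09,-0.03],"roll":0},{"linear":[0,0.08,-0.03],"roll":0},{"linear":[0,0,0],"roll":0},{"linear":[0,0,0],"roll":0},{"linear":[0,0,0],"roll":0},{"linear":[0,0,0],"roll":0},{"linear":[0,0,0],"roll":0}]'
python3 - <<'E'
from h import *
s=env.observe();p=s["position"];d=(p-np.array([.5578,.0087,.1283]))@s["tool_rot"];print(d,s["ft_force"]@s["tool_rot"],s["qvel"].round(1))
print(np.degrees(np.arctan2(.03-d[2],.215-d[1])-np.arctan2(30,215)), np.degrees(2*np.arcsin(np.hypot(d[1],d[2])/2/.2171)))
im=optics.get_image("wrist"); cv2.imwrite("pics/w5.png",im[:,:,::-1])
E
```

```text
time_s: 12.27
position: [0.6823, 0.0438, 0.3025]
tool_rot: [[-0.273, 0.962, 0.002], [0.962, 0.273, -0.002], [-0.002, 0.002, -1.0]]
ft_force: [-7.1, -3.0, 9.9]
grip_width: 0.01
gripper_force: 50.9
[-0.00058721  0.12968548 -0.17400212] [-0.98301626 -7.61475958 -9.93200375] [ 0.1  0.1 -0.   0.  -0.1  0.1]
59.36164788219582 59.9737848467771
```

View pics/w5.png

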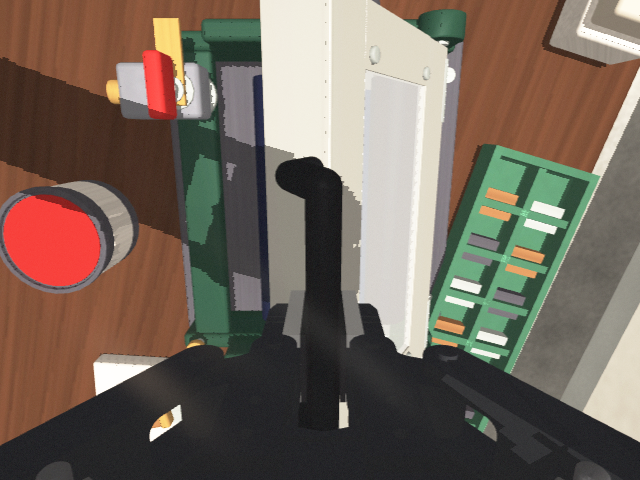

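The bar is between the pads at column 322, the guard is at about 60° and still, and the latch is open. Handing in.

```bash
python3 -c "
from rig import env
print(env.close_job())"
```

```text
the job is handed in; nothing more can be done
None
```

The job is handed in with the latch at its open stop, the guard held still by its handle at about 60° (59.4° to 60.0° worked out from the arm's position), and the arm never sent near the tins, bottle or knife; the hand-in returned no verdict.

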